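Zero the coin balance and hold its hood half open

TASK

Zero the coin balance on the desk while its hood is still shut: turn the black knob until its pointer stands on the long zero mark of the dial. Then lift the hood by its loop handle until it is open at 45 degrees and keep holding it there so that a coin can be laid on the pan; the hood would fall shut by itself, so finish while still holding it, with the knob still at zero. Leave the other things on the desk where they are.

Things in the scene. Friction and masses are not known exactly. Their poses are not given: they have to be found in the camera images.
- balance: Coin balance, fixed to the desk: grey base plate 250 (x) x 400 (y) x 18 mm; on it a plywood weighing chamber, clear in front, brass pan inside, 160 (x) x 190 (y) mm, centred at (30, 80) mm, top at 108 mm, and a plywood block 120 (x) x 110 (y) mm, centred at (-30, -115) mm, with dial and knob. Origin: centre of the underside; z up; -x is its front, with the hood's handle.
- dial_zero (a point): Inner end of the zero mark, on the face of the white dial (106 mm across, 70 mm above the desk), 33 mm from the knob's axis towards the balance's -x. The zero mark is 18 mm long and broad; the others are short and thin, every 15 degrees.
- zero_knob_grip (a point): Black knob: a disc 48 mm across, 8 mm high, with an upright grip bar 44 long x 14 wide x 36 mm high. The point is on its upright axis, 30 mm above the dial face, 14 mm below the bar's top. It turns with the knob: its x axis runs along the bar; the pointer (a black finger at the foot, reaching 36 mm from the axis, and a white line on that half of the bar's top) points to its -x.
- zero_knob (a joint): Angle of the knob: 0 = pointer on the zero mark (pointing to the balance's -x); positive = turned anticlockwise seen from above. It starts at 0.5 to 1.35 rad, so it must be turned clockwise; stops at -1.7 and 1.7. Light friction (about 0.03 N m) keeps it where it is left.
- hood_bar (a point): Middle of the hood's loop handle: a round steel bar 12 mm thick, 100 mm long, parallel to the hinge, on two end arms as thick; 47 mm clear between bar and hood edge, 88 mm clear between the arms. The bar is 213 mm from the hinge line and, with the hood shut, level with it, 112 mm above the desk. Moves with the hood; its y runs along the bar, its x from the bar to the hinge.
- hood_hinge (a point): Point on the hinge line of the hood, at the back (+x) top edge of the chamber, 112 mm above the desk, straight behind the middle of the handle. Axes as the balance's; the hinge line runs along y. Does not move with the hood.
- hood (a joint): Opening angle of the hood, an aluminium frame with a clear pane, 160 x 190 x 8 mm, about 0.4 kg: 0 = shut and level, 0.785 = open at 45 degrees, stop at 1.8. The handle side rises and swings back towards the hinge. Almost no friction and no spring: its own weight shuts it when let go (about 2 N at the handle holds it).
- weight_big: Brass weight with a knob top, 32 mm across, 42 mm high, standing on the base plate behind the dial block. Origin at the centre of its underside. Leave alone.
- weight_small: Brass weight with a knob top, 24 mm across, 30 mm high, standing on the base plate behind the dial block. Origin at the centre of its underside. Leave alone.
- coin_case: Flat dark wooden case with copper coins on it, 100 x 70 x 23 mm, left of the balance. Origin at the centre of its underside. Leave alone.
- loupe: Black magnifier, 44 mm across, 30 mm high, right of the balance. Origin at the centre of its underside. Leave alone.
- mug: White mug, 80 mm across, 95 mm high. Origin at the centre of its underside. Leave alone.
- stapler: Grey stapler, 140 x 36 x 45 mm. Origin at the centre of its underside. Leave alone.
- tape: Roll of clear tape lying flat, 70 mm across, 21 mm high. Origin at the centre of its underside. Leave alone.

How it is judged (in metres and radians):
On the way, in this order (a step that is already met when the one before it is completed fails the run):
1. with the hood shut, the knob's pointer is on the zero mark (value of joint zero_knob between -0.08 and 0.08 rad and value of joint hood below 0.05 rad), for 0.3 s.
2. the hood is held open at 45 degrees (value of joint hood between 0.698 and 0.873 rad), for 0.3 s.
At the end, for the whole second after the job is handed in: The robot is still holding the hood, which is at rest at 45 degrees within 5 degrees and carried by nothing but the robot; the knob's pointer is on zero within 0.08 rad (4.5 degrees); the loose things are within 25 mm of where they started (all of step 2 and value of joint zero_knob between -0.08 and 0.08 rad and velocity of joint hood between -0.05 and 0.05 rad/s and contact force between any of the fingers, the arm and hood above 0.4 N and contact force between each of weight_big, weight_small, coin_case, loupe, mug, stapler, tape and hood below 0.05 N and distance of each of weight_big, weight_small, coin_case, loupe, mug, stapler, tape from where it was at the start of the episode below 0.025 m); the arm keeps its last pose, push and grip.
It fails at once if a loose thing that should be left alone is pushed away (more than 25 mm) (distance of any of weight_big, weight_small, coin_case, loupe, mug, stapler, tape from where it was at the start of the episode above 0.025 m).
It also fails if it takes over 48 s, if anything falls off the work surface, if the arm or the gripper's body presses on something with over 40 N, if the wrist force passes 120 N, or if a joint passes its speed limit or range.

ROBOT

A 6-joint arm with a two-finger parallel gripper is mounted at the origin on the work surface. World frame = base frame: x ahead of the robot, y to its left, z up, the work surface at z = 0. Lengths are in m, angles in degrees, forces in N, time in s.
With the tool pointing down it reaches from about 0.25 to 0.775 m from the base axis. Payload 4 kg.
Tool frame: the origin (TCP) lies on the mounting face of the last link; the fingertips stand 173 mm ahead of it and the grasp point (between the pads) lies 155 mm ahead of it; z points along the fingers, y is the direction in which the jaws open and shut (so a half turn about z gives the same grasp; the last joint's range is limited). The gripper opens to 85 mm and grips with 20 to 120 N. Pads are 22 mm wide; open, the fingers measure 114 mm over their backs; the gripper's body (76 mm by 85 mm) begins 54 mm behind the grasp point. The pads swing forward as they close: fully open they stand 13 mm farther back than shut.
Start: joints at [57.634, 4.996, 78.535, -0, 96.463, -5.907], TCP at [0.245, 0.492, 0.405] pointing down, gripper open.
Joint ranges: [-177.83, 177.83], [-43.37, 116.18], [15.69, 146.23], [-61.86, 241.86], [9.47, 152.12], [-147.06, 147.06]. Speed limits (degrees/s): [159.86, 159.86, 180, 180, 180, 180].

INTERFACE

Orientations are given as a 3x3 rotation matrix whose columns are the frame's x, y, z axes.
In Python, from station import status, grab_frame, camera_model, job gives the robot as it stands. The module is installed in compiled form; this text tells all that it offers.
- The arm moves only by the shell command python3 -m pendant 'ROWS' [FORCE]. ROWS is JSON, a list of rows, each a list of 3 entries, a list of its own where there are three numbers: the shift along the tool's x, y, z in cm, then the turn about the tool's z in degrees, then the finger opening in cm, from 0 to 8.54. In form: [[[dx, dy, dz], turn, grip], ...]. A call has 1 to 8 rows; each row is the pose to reach, as a shift and turn from the pose measured when the call began, along the tool's axes at that moment; what a row does not reach only later rows make up. A row lasts 1/8 s, in which the tool goes at most 62.5 mm and 10.7 degrees, less where a joint would pass 70% of its speed; a pose out of reach is approached as far as the arm can. A call with a gripper value outside its range is refused whole. The fingers move at their own pace and stop on an object; FORCE is the grip in N (left out, the last holds). Time passes only in rows, so rows that repeat a pose let the fingers close. It gives the time, the measured TCP pose, the force and the opening at its end, in the units of the state.
- status.get_state(): the state, without advancing time (a new reading comes with each control period).
- grab_frame(name): name is "scene" or "top"; returns the picture (420x560x3 uint8, red, green, blue); there is no depth.
- camera_model(name): a dict with "vertical_fov" (degrees; the focal length in pixels is half the picture's height over the tangent of half this angle, whatever the lens; pixels are square), "cx", "cy" (the principal point, pixels), "rvec" (rotation vector, rad) and "tvec" (3), from world to camera coordinates, as OpenCV has them. Camera axes: x right, y down, z forward; pixel columns grow to the right and rows downward; lengths in m; the calibration is good to about 2 mm. A picture is of the moment at which its call begins. camera_model takes no time and is no camera call.
- job.close_job(): hands the job in, once; it reports no verdict.
The state is a dict: "t": time; "joints": joint angles; "qd": joint speeds; "joint_efforts": joint torques, N m; "position": TCP position; "orientation": TCP orientation; "wrist_force": force on the tool from outside, world axes, zero at the start; "wrist_torque": the same for the moment, N m; "width": finger opening in m.
Only numpy, scipy, OpenCV 4.12 (cv2) and the standard library are available. Lean on these libraries where they do the work, as an engineer would, in place of code of your own. Each camera call takes 0.05 s, during which the arm holds its last target. There are 200 camera calls.

## Working session

There is one attempt and no reset: what is moved stays moved. The work goes in short steps, Python scripts to look and compute and a shell command to move; the robot and the scene stay as the last step left them, time stands still between calls to the robot, and variables do not carry over. Pictures are saved under pics/ and viewed, about 8 in all and at most 12, crops included, and the job is handed in when it is done.

```bash
mkdir -p pics; ls
python3 - <<'E'
from station import status, grab_frame, camera_model
import cv2
for n in("scene","top"):
    cv2.imwrite(f"pics/{n}0.png",cv2.cvtColor(grab_frame(n),cv2.COLOR_RGB2BGR)); print(n,camera_model(n))
s=status.get_state(); print(s)
E
```

```text
pics
scene {'vertical_fov': 46.92140066308843, 'cx': 277.668814117109, 'cy': 206.88494016063925, 'rvec': array([ 1.44955432,  1.82016785, -0.99242086]), 'tvec': array([ 0.09648456, -0.18511416,  1.82112651])}
top {'vertical_fov': 57.4815650580065, 'cx': 275.0894007895733, 'cy': 209.19748690482743, 'rvec': array([ 2.19047598, -2.1547882 ,  0.10781543]), 'tvec': array([0.03794185, 0.52270794, 1.34568748])}
{'t': 0.1, 'joints': array([ 5.76343055e+01,  5.03639724e+00,  7.86183708e+01, -2.39379249e-03,
        9.64643468e+01, -5.90898913e+00]), 'qd': array([ 0.00970938, -0.10400014, -0.19148072, -0.07200727, -0.10049285,
        0.03392279]), 'joint_efforts': array([ 1.94095519e-03, -3.53011858e+01, -3.14220321e+01, -1.00612524e-04,
        7.84206670e-03,  4.42931946e-05]), 'position': array([0.24500271, 0.49229309, 0.40362106]), 'orientation': array([[-8.95269098e-01,  4.45524499e-01, -1.07783789e-03],
       [ 4.45525770e-01,  8.95267349e-01, -1.77820019e-03],
       [ 1.72721323e-04, -2.07217223e-03, -9.99997838e-01]]), 'wrist_force': array([-0.34524035, -0.02784061, -0.31604976]), 'wrist_torque': array([-0.06157643, -0.00635596,  0.03211046]), 'width': 0.0850711145568342}
```

View pics/scene0.png

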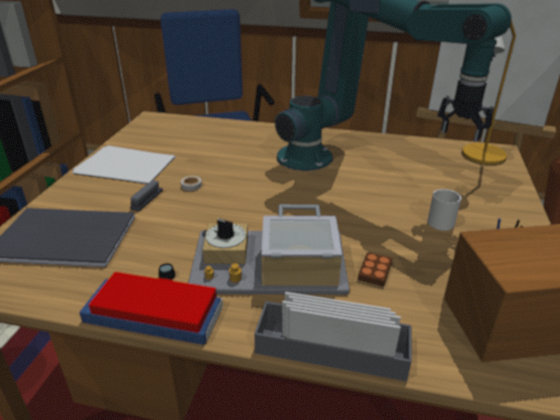

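View pics/top0.png

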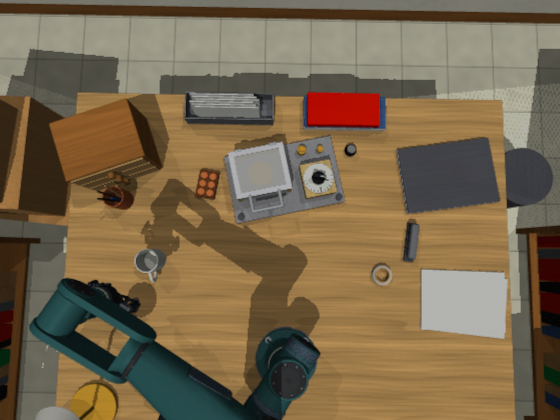

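The top view shows the balance at about (230–345, 135–222), with the knob near (319, 178) and the handle near (266, 203). I'll enlarge both views of the balance.

```bash
cat > h.py <<'E'
import numpy as np, cv2
from station import status, grab_frame, camera_model
def cam(n):
    c=camera_model(n); f=210/np.tan(np.radians(c["vertical_fov"]/2))
    K=np.array([[f,0,c["cx"]],[0,f,c["cy"]],[0,0,1.]]); R=cv2.Rodrigues(np.array(c["rvec"]))[0]
    return K,R,np.array(c["tvec"])
def ray(n,uv,z):
    K,R,t=cam(n); uv=np.atleast_2d(np.array(uv,float))
    d=(np.linalg.inv(K)@np.c_[uv,np.ones(len(uv))].T).T@R; o=-R.T@t
    return o+d*((z-o[2])/d[:,2])[:,None]
def proj(n,P):
    K,R,t=cam(n); q=(np.atleast_2d(P)@R.T+t)@K.T; return q[:,:2]/q[:,2:]
def crop(n,u0,v0,u1,v1,s,name,im=None):
    im=grab_frame(n) if im is None else im
    cv2.imwrite("pics/"+name,cv2.resize(cv2.cvtColor(im[v0:v1,u0:u1],cv2.COLOR_RGB2BGR),None,fx=s,fy=s,interpolation=cv2.INTER_CUBIC))
E
python3 - <<'E'
from h import *
a=cv2.imread("pics/top0.png")[125:230,215:355]; b=cv2.imread("pics/scene0.png")[195:300,185:355]
a=cv2.resize(a,None,fx=5.7,fy=5.7,interpolation=cv2.INTER_CUBIC)
cv2.imwrite("pics/c1.png",a)
E
```

```text
(no output)
```

View pics/c1.png

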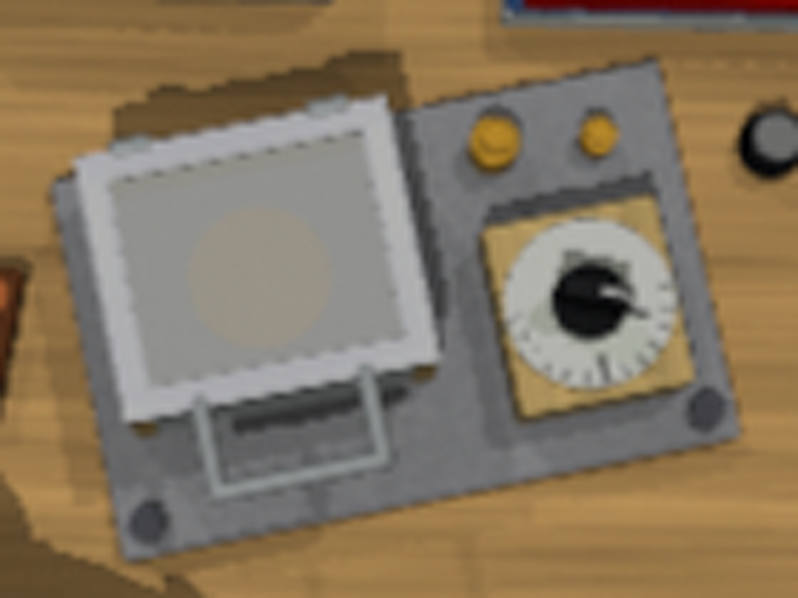

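The crop shows the base plate corners at (127,560), (738,437) and (657,60). The dial centre is near (590,304) with its zero mark at (606,370), the pointer tip is at (646,314), and the handle bar ends are at (216,492) and (386,460).

Run:
```python
from h import *
f=lambda p:(np.array(p,float)+.5)/5.7-.5+[215,125]
B=ray("top",f([(127,560),(738,437),(657,60)]),.018)
print("corners",B.round(4).tolist(),"len",np.linalg.norm(B[1]-B[0]),np.linalg.norm(B[2]-B[1]))
im=cv2.imread("pics/top0.png"); hsv=cv2.cvtColor(im,cv2.COLOR_BGR2HSV)
# dial ellipse: bright, low saturation blob near the dial
m=((hsv[...,2]>165)&(hsv[...,1]<45)).astype(np.uint8); w=np.zeros_like(m); w[158:198,298:338]=m[158:198,298:338]
pts=cv2.findNonZero(w); h=cv2.convexHull(pts); e=cv2.fitEllipse(h); print("dial ellipse",e)
D=ray("top",[e[0]],.07)[0]; print("dial centre",D)
y=B[0]-B[1]; y/=np.linalg.norm(y); x=B[2]-B[1]; x/=np.linalg.norm(x)
print("yaw from y",np.degrees(np.arctan2(-y[0],y[1])),"from x",np.degrees(np.arctan2(x[1],x[0])))
H=ray("top",f([(216,492),(386,460)]),.112); print("bar",H.round(4).tolist(),np.linalg.norm(H[0]-H[1]),np.degrees(np.arctan2(-(H[0]-H[1])[0],(H[0]-H[1])[1])))
Z=ray("top",f([(604,350),(607,382)]),.07); P=ray("top",f([(646,314)]),.075)[0]
for q in(Z[0],Z[1],P): d=q-D; print("dir",np.degrees(np.arctan2(d[1],d[0])),np.linalg.norm(d[:2]))
yaw=np.arctan2(-y[0],y[1]); R=np.array([[np.cos(yaw),-np.sin(yaw)],[np.sin(yaw),np.cos(yaw)]])
O=(B[0]+B[2])[:2]/2; print("origin",O,"knob",O+R@[-.03,-.115],"bar?",H.mean(0), R.T@(H.mean(0)[:2]-O),"dial local",R.T@(D[:2]-O))
for n,l,z in(("weights",[(495,140),(598,133)],.04),("loupe",[(775,140)],.03)): print(n,ray("top",f(l),z).round(3).tolist())
```

```text
corners [[0.4713, 0.1828, 0.018], [0.5556, -0.2019, 0.018], [0.7992, -0.15, 0.018]] len 0.3937727562457506 0.24901948383778116
dial ellipse ((317.8857727050781, 177.74185180664062), (28.979215621948242, 29.023836135864258), 123.30378723144531)
dial centre [ 0.63049215 -0.10104938  0.07      ]
yaw from y 12.36374034073849 from x 12.027457825467302
bar [[0.5066, 0.1223, 0.112], [0.5272, 0.0226, 0.112]] 0.10175729746752234 11.666181226025012
dir -161.92080128298014 0.030465231847774745
dir -166.84043747878943 0.04998893801315796
dir -101.72973277520936 0.03510818138101729
origin [0.63526507 0.0163797 ] knob [ 0.63058431 -0.10237674] bar? [0.51686813 0.07246244 0.112     ] [-0.10364279  0.0801329 ] dial local [-0.02980581 -0.1136837 ]
weights [[0.739, -0.045, 0.04], [0.745, -0.11, 0.04]]
loupe [[0.745, -0.223, 0.03]]
```

The measurements agree with each other: the plate is 394 × 249 mm, the yaw is about 12.1°, the dial is at local (-30, -114) and the bar at local (-104, 80). The knob angle comes out at about 66° (1.15 rad). I'm moving above the knob with the jaws across its grip bar.

```bash
python3 -m pendant '[[[-61,-36,0],75,8.5],[[-61,-36,0],75,8.5],[[-61,-36,0],75,8.5],[[-61,-36,0],75,8.5],[[-61,-36,0],75,8.5],[[-61,-36,0],75,8.5],[[-61,-36,0],75,8.5],[[-61,-36,0],75,8.5]]' 25
cat >> h.py <<'E'
def go(x,y,z,yaz):
    "shift in tool axes (cm) and turn (deg) to TCP x,y,z with tool y at azimuth yaz or its half turn"
    s=status.get_state(); R=s["orientation"]; d=R.T@(np.array([x,y,z])-s["position"])*100
    a=np.degrees(np.arctan2(R[1,1],R[0,1])); t=(a-yaz+90)%180-90
    print("t",round(s["t"],2),"pos",s["position"].round(4),"y az",a.round(2),"z",R[:,2].round(3),"shift",d.round(2),"turn",round(t,2),"j",s["joints"].round(1),"w",round(s["width"],4),"F",s["wrist_force"].round(1))
E
python3 -c "
from h import *
go(.6305,-.1015,.36,-11.7)"
```

```text
t: 1.1
position: [0.518, 0.0711, 0.404]
orientation: [[0.2, 0.98, -0.002], [0.98, -0.2, -0.001], [-0.002, -0.001, -1.0]]
wrist_force: [1.6, 0.9, 0.4]
width: 0.0848
t 1.1 pos [0.518  0.0711 0.404 ] y az -11.52 z [-0.002 -0.001 -1.   ] shift [-14.65  14.48   4.4 ] turn 0.18 j [ 1.6  1.6 82.2 -0.1 96.3 13.1] w 0.0848 F [1.6 0.9 0.4]
```

```bash
python3 -m pendant '[[[-7,7,1],0,8.5],[[-14.6,14.5,3],0,8.5],[[-14.6,14.5,3],0,8.5],[[-14.6,14.5,3],0,8.5],[[-14.6,14.5,3],0,8.5],[[-14.6,14.5,3],0,8.5]]'
python3 -c "
from h import *
go(.6305,-.1015,.26,-11.7)
print(proj('scene',[(.6305,-.1015,.1)]))
crop('scene',150,120,370,300,3.5,'c2.png')"
```

```text
t: 1.85
position: [0.6304, -0.0996, 0.3745]
orientation: [[0.198, 0.98, -0.002], [0.98, -0.198, -0.001], [-0.001, -0.001, -1.0]]
wrist_force: [0.3, 0.8, 0.1]
width: 0.0848
t 1.85 pos [ 0.6304 -0.0996  0.3745] y az -11.44 z [-0.002 -0.001 -1.   ] shift [-0.18  0.06 11.45] turn 0.26 j [-14.1  16.7  68.3  -0.1  95.1  -2.6] w 0.0848 F [0.3 0.8 0.1]
[[223.60195739 225.51570711]]
```

View pics/c2.png

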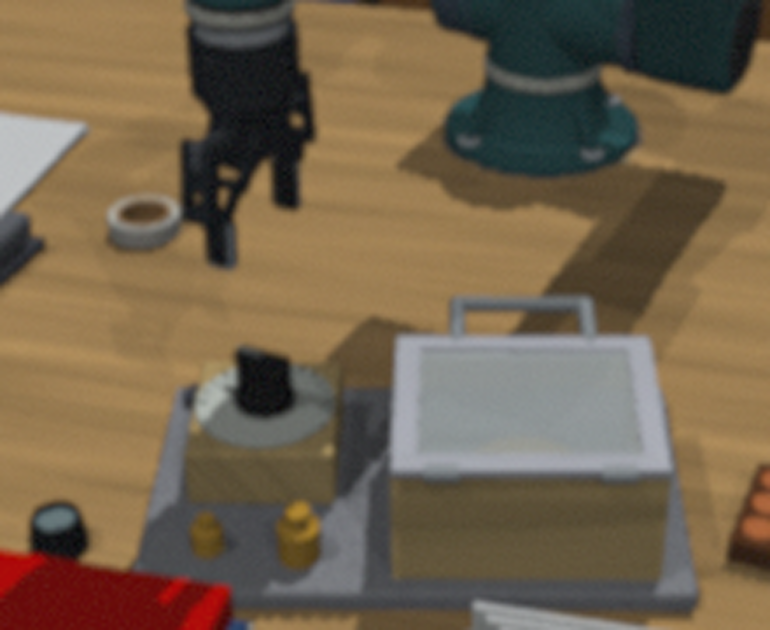

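The view shows the knob bar at about (225, 228), running along world y as measured, with the open jaws above it straddling front and back. I'm descending.

```bash
python3 -m pendant '[[[-0.2,0.1,5],0,8.5],[[-0.2,0.1,8],0,8.5],[[-0.2,0.1,10],0,8.5],[[-0.2,0.1,11.4],0,8.5],[[-0.2,0.1,11.4],0,8.5]]'
python3 -m pendant '[[[0,0,0],0,1],[[0,0,0],0,1],[[0,0,0],0,1],[[0,0,0],0,1],[[0,0,0],0,1],[[0,0,0],0,1]]' 25
python3 -c "
from h import *
go(.6305,-.1015,.26,-11.7)"
```

```text
t: 2.52
position: [0.6307, -0.1011, 0.2605]
orientation: [[0.197, 0.98, -0.002], [0.98, -0.197, -0.001], [-0.001, -0.002, -1.0]]
wrist_force: [-0.6, 0.2, -0.6]
width: 0.0849
t: 3.28
position: [0.631, -0.1013, 0.261]
orientation: [[0.197, 0.98, 0.0], [0.98, -0.197, -0.001], [-0.001, 0.0, -1.0]]
wrist_force: [1.9, -1.3, 1.3]
width: 0.0135
t 3.27 pos [ 0.631  -0.1013  0.261 ] y az -11.38 z [ 0.    -0.001 -1.   ] shift [-0.03 -0.05  0.1 ] turn 0.32 j [-14.2  20.   77.2  -0.1  82.8  -2.8] w 0.0135 F [ 1.9 -1.3  1.3]
```

```bash
python3 -m pendant '[[[0,0,0],9,1],[[0,0,0],18,1],[[0,0,0],27,1],[[0,0,0],36,1],[[0,0,0],45,1],[[0,0,0],54,1],[[0,0,0],62,1],[[0,0,0],66.6,1]]'
python3 -m pendant '[[[0,0,0],0,1],[[0,0,0],0,1]]'
python3 -c "
from h import *
go(.6305,-.1015,.26,-77.9)"
```

```text
t: 4.28
position: [0.6308, -0.1009, 0.261]
orientation: [[0.979, 0.206, -0.001], [0.206, -0.979, 0.0], [-0.001, -0.0, -1.0]]
wrist_force: [0.3, 0.3, 1.0]
width: 0.0138
t: 4.53
position: [0.6308, -0.1009, 0.2611]
orientation: [[0.978, 0.207, -0.001], [0.207, -0.978, 0.0], [-0.001, -0.0, -1.0]]
wrist_force: [0.4, -0.0, 1.2]
width: 0.0139
t 4.53 pos [ 0.6308 -0.1009  0.2611] y az -78.08 z [-0.001  0.    -1.   ] shift [-0.04  0.05  0.11] turn -0.18 j [-14.2  19.9  77.2  -0.   82.9  63.9] w 0.0139 F [ 0.4 -0.   1.2]
```

```bash
python3 -m pendant '[[[0,0,0],0,4],[[0,0,0],0,4],[[0,0,0],0,4],[[0,0,-4],0,4],[[0,0,-8],0,4],[[0,0,-12],0,4],[[0,0,-12],0,4]]'
python3 -c "
from h import *
go(.517,.0725,.36,12.1)"
```

```text
t: 5.4
position: [0.6313, -0.101, 0.3865]
orientation: [[0.978, 0.207, 0.008], [0.207, -0.978, -0.002], [0.008, 0.004, -1.0]]
wrist_force: [-0.7, 0.1, 0.1]
width: 0.0401
t 5.4 pos [ 0.6313 -0.101   0.3865] y az -78.07 z [ 0.008 -0.002 -1.   ] shift [ -7.62 -19.34   2.51] turn 89.83 j [-14.2  16.5  67.2  -0.   95.8  63.9] w 0.0401 F [-0.7  0.1  0.1]
```

```bash
python3 -m pendant '[[[-3,-8,0],-10,4],[[-7.6,-19.3,1],-20,4],[[-7.6,-19.3,1],-30,4],[[-7.6,-19.3,1],-40,4],[[-7.6,-19.3,1],-50,4],[[-7.6,-19.3,1],-60,4],[[-7.6,-19.3,1],-70,4],[[-7.6,-19.3,1],-80,4]]'
python3 -m pendant '[[[0,0,0],-10,4],[[0,0,0],-10,4]]'
python3 -c "
from h import *
go(.517,.0725,.275,12.1)
crop('top',215,125,355,230,5.7,'c3.png')"
```

```text
t: 6.4
position: [0.5168, 0.0722, 0.3735]
orientation: [[-0.04, 0.999, 0.006], [0.999, 0.04, -0.002], [-0.003, 0.006, -1.0]]
wrist_force: [1.1, -0.2, -0.2]
width: 0.0402
t: 6.65
position: [0.5165, 0.0722, 0.372]
orientation: [[-0.211, 0.978, 0.003], [0.978, 0.211, -0.003], [-0.003, 0.003, -1.0]]
wrist_force: [0.4, 0.2, 0.3]
width: 0.0399
t 6.65 pos [0.5165 0.0722 0.372 ] y az 12.16 z [ 0.003 -0.003 -1.   ] shift [0.05 0.03 9.7 ] turn 0.06 j [  1.8   1.8  85.6  -0.2  92.4 -10.4] w 0.0399 F [0.4 0.2 0.3]
```

View pics/c3.png

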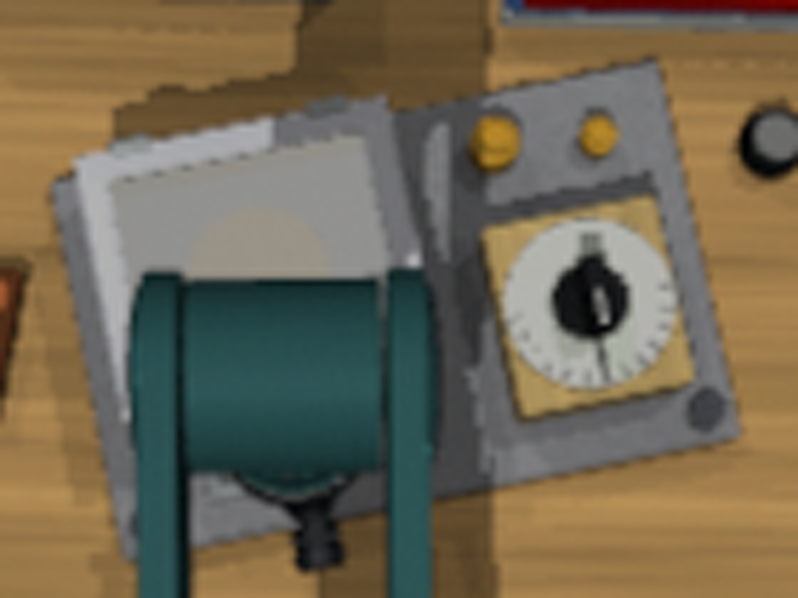

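The picture shows the pointer running into the zero mark at (603, 345)→(606, 380). I'll check this in numbers with a larger view before going on.

Run:
```python
from h import *
im=grab_frame("top"); crop('top',300,160,336,196,16,'c4.png',im)
g=cv2.resize(cv2.cvtColor(im,cv2.COLOR_RGB2GRAY),None,fx=8,fy=8,interpolation=cv2.INTER_CUBIC)
# radial dark profile on the dial at several radii: where is pointer/mark azimuth?
D=ray("top",[(317.886,177.742)],.07)[0]; D[:2]=(D[:2]+[.6306,-.1018])/2
a=np.radians(np.arange(150,231,.5)+0)
for r in(.028,.031,.034,.037,.040,.044,.048):
    P=np.c_[D[0]+r*np.cos(a),D[1]+r*np.sin(a),np.full(len(a),.07)]; q=(proj("top",P)+.5)*8-.5
    v=cv2.remap(g,q[:,0].astype(np.float32),q[:,1].astype(np.float32),cv2.INTER_LINEAR).ravel().astype(float)
    w=np.clip(np.median(v)-25-v,0,None)*(abs(np.degrees(a)-192)<12); print(r,"dark az",(np.degrees(a)@w/max(w.sum(),1e-9)).round(1),w.sum().round())
```

```text
0.028 dark az 193.4 427.0
0.031 dark az 193.5 782.0
0.034 dark az 193.1 898.0
0.037 dark az 192.4 690.0
0.04 dark az 192.7 412.0
0.044 dark az 193.2 177.0
0.048 dark az 193.0 106.0
```

View pics/c4.png

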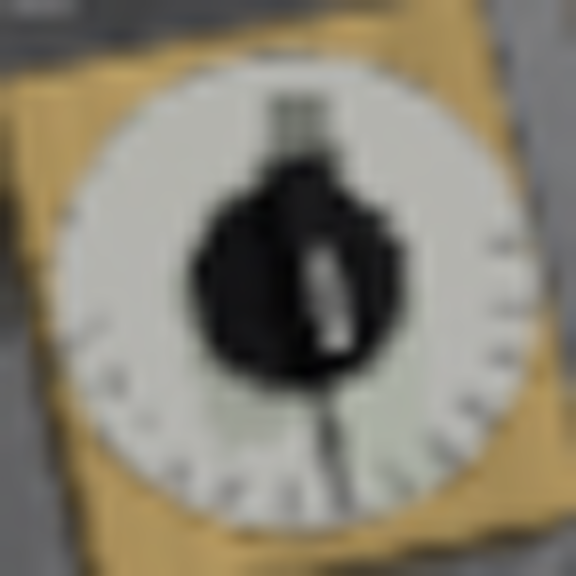

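The pointer lies at azimuth 193.3° and the zero mark at 192.9°, so the knob is on zero to within 1°. Next I'm descending on the handle bar and closing on it.

```bash
python3 -m pendant '[[[0,0,4],0,4],[[0,0,7],0,4],[[0,0,9],0,4],[[0,0.1,9.7],0,4],[[0,0.1,9.7],0,4]]'
python3 -m pendant '[[[0,0,0],0,0.6],[[0,0,0],0,0.6],[[0,0,0],0,0.6],[[0,0,0],0,0.6],[[0,0,0],0,0.6]]' 30
python3 -c "
from h import *
go(.517,.0725,.275,12.1)"
```

```text
t: 7.38
position: [0.5182, 0.0721, 0.2756]
orientation: [[-0.209, 0.978, 0.004], [0.978, 0.209, -0.003], [-0.003, 0.003, -1.0]]
wrist_force: [0.0, -0.7, 0.2]
width: 0.0396
t: 8.0
position: [0.5177, 0.072, 0.2769]
orientation: [[-0.209, 0.978, 0.003], [0.978, 0.209, -0.003], [-0.004, 0.002, -1.0]]
wrist_force: [-3.4, -1.4, 6.1]
width: 0.0106
t 8.0 pos [0.5177 0.072  0.2769] y az 12.07 z [ 0.003 -0.003 -1.   ] shift [ 0.07 -0.06  0.19] turn -0.03 j [  1.8   5.   93.3  -0.2  81.5 -10.3] w 0.0106 F [-3.4 -1.4  6.1]
```

```bash
python3 -m pendant '[[[0,0,0],0,2],[[0,0,0.4],0,2],[[0,0,0.5],0,2],[[0,0,0.5],0,0.6],[[0,0,0.5],0,0.6],[[0,0,0.5],0,0.6],[[0,0,0.5],0,0.6]]' 30
python3 -c "
from h import *
go(.517,.0725,.272,12.1)"
```

```text
t: 8.88
position: [0.5177, 0.072, 0.2717]
orientation: [[-0.209, 0.978, 0.003], [0.978, 0.209, -0.003], [-0.004, 0.002, -1.0]]
wrist_force: [0.3, 0.2, -1.6]
width: 0.0106
t 8.88 pos [0.5177 0.072  0.2717] y az 12.07 z [ 0.003 -0.003 -1.   ] shift [ 0.06 -0.06 -0.03] turn -0.03 j [  1.8   5.2  93.6  -0.2  81.  -10.3] w 0.0106 F [ 0.3  0.2 -1.6]
```

```bash
python3 -m pendant '[[[0,0.03,-1.1],0,0.6],[[0,0.12,-2.2],0,0.6],[[0,0.27,-3.3],0,0.6],[[0,0.47,-4.4],0,0.6],[[0,0.73,-5.5],0,0.6],[[0,1.05,-6.6],0,0.6],[[0,1.43,-7.6],0,0.6],[[0,1.84,-8.7],0,0.6]]'
python3 -c "
from h import *
go(.5177,.072,.2717,12.1)
print(proj('scene',[(.517,.0725,.112),(.6,.09,.2)]))
crop('scene',190,120,370,260,4.2,'c5.png')"
```

```text
t: 9.88
position: [0.5355, 0.076, 0.3592]
orientation: [[-0.209, 0.978, 0.001], [0.978, 0.209, -0.004], [-0.004, 0.001, -1.0]]
wrist_force: [-0.8, -1.9, -1.7]
width: 0.0108
t 9.88 pos [0.5355 0.076  0.3592] y az 12.07 z [ 0.001 -0.004 -1.   ] shift [ 0.01 -1.83  8.75] turn -0.03 j [ 2.1  4.6 84.2 -0.2 91.2 -9.9] w 0.0108 F [-0.8 -1.9 -1.7]
[[297.1450827  207.09365173]
 [298.70169453 195.67111805]]
```

View pics/c5.png

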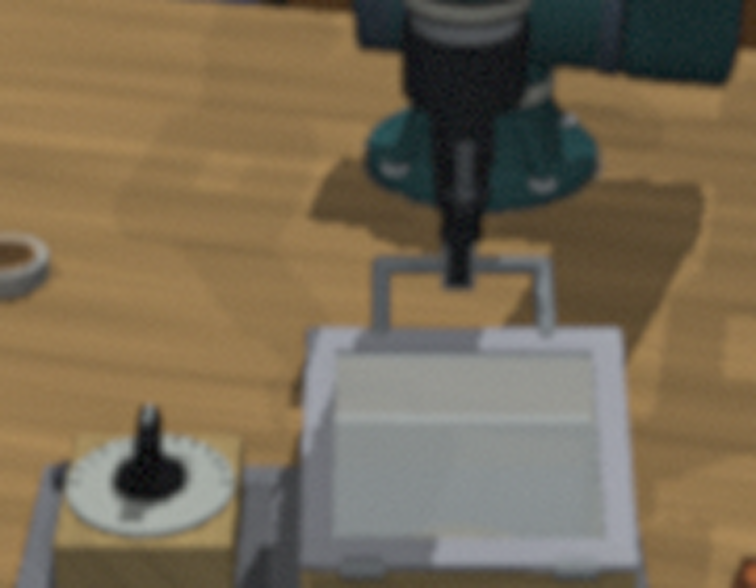

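The view shows the fingers holding the bar at (455, 265) and the hood rising with it, about halfway. I'm continuing along the arc to 45°.

```bash
python3 -m pendant '[[[0,0.49,-0.9],0,0.6],[[0,1.02,-1.9],0,0.6],[[0,1.6,-2.85],0,0.6],[[0,2.24,-3.8],0,0.6],[[0,2.92,-4.65],0,0.6],[[0,3.64,-5.5],0,0.6],[[0,4.4,-6.3],0,0.6],[[0,4.4,-6.3],0,0.6]]'
python3 -m pendant '[[[0,0,0],0,0.6],[[0,0,0],0,0.6],[[0,0,0],0,0.6],[[0,0,0],0,0.6]]'
python3 -c "
from h import *
go(.5177,.072,.2717,12.1)
im=grab_frame('top');crop('top',215,125,355,230,5.7,'c6.png',im)
crop('scene',190,90,370,260,3.5,'c7.png')
"
```

```text
t: 10.92
position: [0.5788, 0.0857, 0.4271]
orientation: [[-0.209, 0.978, 0.007], [0.978, 0.209, -0.003], [-0.004, 0.006, -1.0]]
wrist_force: [-6.4, -1.9, 3.7]
width: 0.0107
t: 11.42
position: [0.5788, 0.0857, 0.4272]
orientation: [[-0.209, 0.978, 0.007], [0.978, 0.209, -0.003], [-0.004, 0.006, -1.0]]
wrist_force: [-2.3, -0.7, -0.9]
width: 0.0107
t 11.43 pos [0.5788 0.0857 0.4272] y az 12.08 z [ 0.007 -0.003 -1.   ] shift [ 0.   -6.35 15.52] turn -0.02 j [ 2.9  9.2 71.3 -0.2 99.1 -9.2] w 0.0107 F [-2.3 -0.7 -0.9]
```

View pics/c7.png

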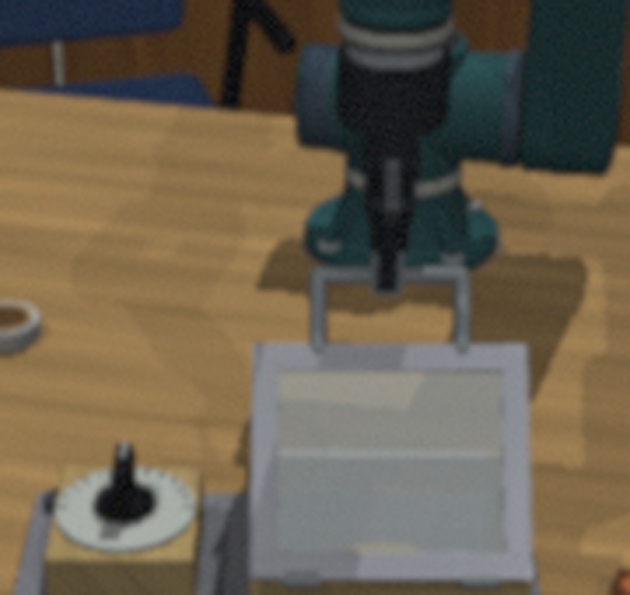

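View pics/c6.png

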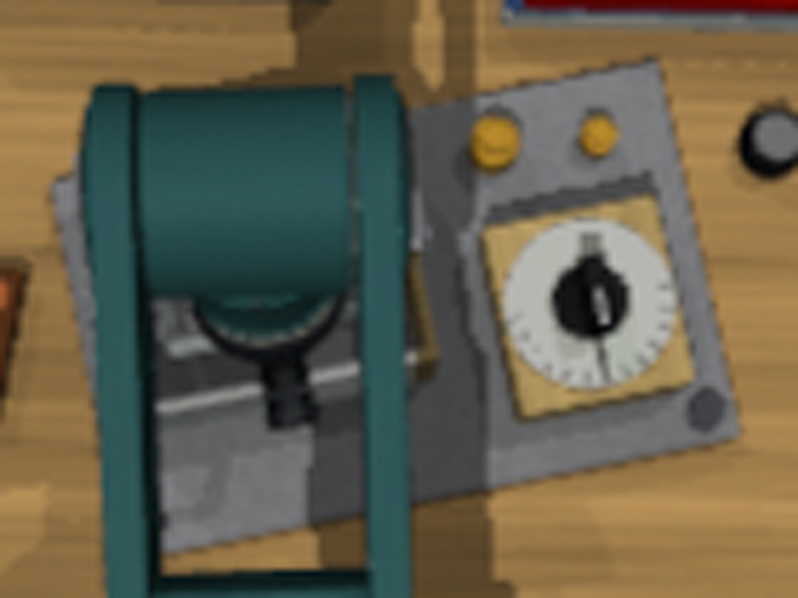

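Both views show the bar gripped with its ends near (315, 272) and (466, 271) in the scene crop, the pointer still on the zero mark, and the weights untouched. I'll work out the hood angle from the bar's position in the image and from the TCP.

Run:
```python
from h import *
ya=np.radians(12.1); ex=np.array([np.cos(ya),np.sin(ya),0]); ey=np.array([-np.sin(ya),np.cos(ya),0])
H=np.array([.5174,.0727,.112])+.213*ex
b=(np.array([(315,272),(466,271)])+.5)/3.5-.5+[190,90]; fe=(np.array([(254,348),(527,348)])+.5)/3.5-.5+[190,90]
for th in(0,40,43,45,47,50):
    t=np.radians(th); d=-np.cos(t)*ex+np.array([0,0,np.sin(t)])
    print(th,proj("scene",[H+.213*d+.044*ey*s for s in(-1,1)]).round(1).tolist(),proj("scene",[H+.16*d+.095*ey*s for s in(-1,1)]).round(1).tolist())
print("seen",b.round(1).tolist(),fe.round(1).tolist())
s=status.get_state(); P=s["position"]+s["orientation"][:,2]*.160-H; print("TCP-based",np.degrees(np.arctan2(P[2],-P@ex)),np.linalg.norm(P), s["wrist_force"],s["qd"].round(2))
```

```text
0 [[281.1, 207.0], [313.3, 207.3]] [[261.7, 217.6], [333.6, 218.4]]
40 [[281.4, 171.5], [316.7, 171.9]] [[260.5, 191.4], [337.7, 192.2]]
43 [[281.4, 170.0], [317.1, 170.3]] [[260.4, 190.4], [338.1, 191.1]]
45 [[281.4, 169.0], [317.3, 169.4]] [[260.3, 189.7], [338.4, 190.5]]
47 [[281.4, 168.2], [317.5, 168.6]] [[260.2, 189.2], [338.7, 190.0]]
50 [[281.5, 167.1], [317.9, 167.5]] [[260.0, 188.5], [339.1, 189.3]]
seen [[279.6, 167.4], [322.8, 167.1]] [[262.2, 189.1], [340.2, 189.1]]
TCP-based 46.09974956779834 0.21537530864363374 [-3.07667735 -1.31229755 -0.54078225] [-0.03 -0.06 -0.01  0.09 -0.07  0.02]
```

The TCP gives 46.1° at a radius 2 mm too long, and the image roughly 47°. I'm lowering 4 mm, which corrects both, then settling.

```bash
python3 -m pendant '[[[0,0,0.2],0,0.6],[[0,0,0.4],0,0.6],[[0,0,0.4],0,0.6],[[0,0,0.4],0,0.6],[[0,0,0.4],0,0.6],[[0,0,0.4],0,0.6],[[0,0,0.4],0,0.6],[[0,0,0.4],0,0.6]]'
python3 - <<'E'
from h import *
ya=np.radians(12.1); ex=np.array([np.cos(ya),np.sin(ya),0]); H=np.array([.5174,.0727,.112])+.213*ex
for i in range(2):
    s=status.get_state(); P=s["position"]+s["orientation"][:,2]*.160-H; print(s["t"],"TCP-based",np.degrees(np.arctan2(P[2],-P@ex)),np.linalg.norm(P), s["wrist_force"].round(1),s["qd"].round(2),s["width"])
    crop('scene',190,90,370,260,3.5,'c8.png') if i==0 else 0
E
```

```text
t: 12.52
position: [0.5774, 0.0855, 0.4252]
orientation: [[-0.209, 0.978, 0.004], [0.978, 0.209, -0.004], [-0.005, 0.004, -1.0]]
wrist_force: [-9.4, -3.3, 7.5]
width: 0.0105
12.525 TCP-based 45.40645485236266 0.21518762872440028 [-9.4 -3.3  7.5] [-0.02 -0.   -0.07  0.   -0.03  0.01] 0.010516140547476472
12.575 TCP-based 45.405200414316646 0.21521116162834084 [-10.1  -3.2   7.6] [ 0.05  0.03 -0.02 -0.11 -0.02  0.04] 0.01096783705229219
```

View pics/c8.png

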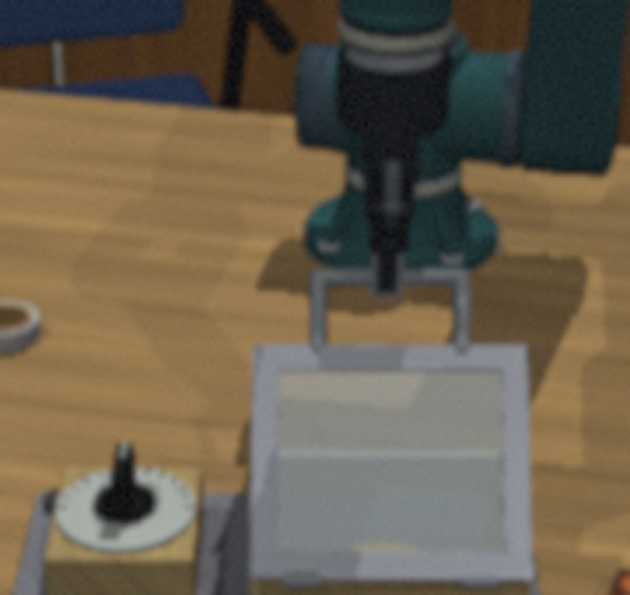

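The hood is unchanged in the picture and still firmly gripped. The force is now about 12 N pointing away from the hinge, so my radius correction compressed it. I'm relaxing outward by about 2 mm at the same angle.

```bash
python3 -m pendant '[[[0,-0.1,-0.1],0,0.6],[[0,-0.15,-0.15],0,0.6],[[0,-0.15,-0.15],0,0.6],[[0,-0.15,-0.15],0,0.6],[[0,-0.15,-0.15],0,0.6],[[0,-0.15,-0.15],0,0.6],[[0,-0.15,-0.15],0,0.6],[[0,-0.15,-0.15],0,0.6]]'
python3 - <<'E'
from h import *
ya=np.radians(12.1); ex=np.array([np.cos(ya),np.sin(ya),0]); H=np.array([.5174,.0727,.112])+.213*ex
s=status.get_state(); P=s["position"]+s["orientation"][:,2]*.160-H; print("TCP-based",np.degrees(np.arctan2(P[2],-P@ex)),np.linalg.norm(P), s["wrist_force"].round(1),s["width"])
E
```

```text
t: 13.58
position: [0.5769, 0.0853, 0.4251]
orientation: [[-0.209, 0.978, 0.005], [0.978, 0.209, -0.003], [-0.004, 0.004, -1.0]]
wrist_force: [5.2, -0.2, -7.6]
width: 0.0104
TCP-based 45.29916399994062 0.21543092070390657 [ 5.2 -0.2 -7.6] 0.010358447046432557
```

```bash
python3 -m pendant '[[[0,0.05,0.05],0,0.6],[[0,0.05,0.05],0,0.6],[[0,0.05,0.05],0,0.6],[[0,0.05,0.05],0,0.6],[[0,0.05,0.05],0,0.6],[[0,0.05,0.05],0,0.6]]'
python3 - <<'E'
from h import *
from station import job
ya=np.radians(12.1); ex=np.array([np.cos(ya),np.sin(ya),0]); H=np.array([.5174,.0727,.112])+.213*ex
s=status.get_state(); P=s["position"]+s["orientation"][:,2]*.160-H; th=np.degrees(np.arctan2(P[2],-P@ex)); F=np.linalg.norm(s["wrist_force"])
print(th,s["wrist_force"].round(1),s["qd"].round(2),s["width"])
if 43.5<th<46.5 and F<15 and s["width"]>.009: print(job.close_job())
E
```

```text
t: 14.32
position: [0.5771, 0.0854, 0.4251]
orientation: [[-0.209, 0.978, 0.005], [0.978, 0.209, -0.004], [-0.004, 0.004, -1.0]]
wrist_force: [-3.7, -1.6, 2.3]
width: 0.0109
45.33236367983516 [-3.7 -1.6  2.3] [-0.07  0.    0.03  0.1   0.02  0.01] 0.010903484281457855
the job is handed in; nothing more can be done
None
```

The knob is on zero and the arm is holding the hood open at about 45°. I handed the job in at 14.3 s of the 48 s allowed. No verdict is reported.

- **Knob:** I turned it about 66° clockwise with the hood shut. In the top view the pointer measured 193.3° and the zero mark 192.9°, against a limit of 4.5°. A later view with the hood open still showed it on the mark.
- **Hood angle:** The arm's position gives 45.3°. The camera estimate was rougher, about 47°, taken before a final small lowering that brought the arm's own reading down from 46.1°. Both are within the 5° limit.
- **Hold:** The arm was at rest with a wrist force of about 5 N. The fingers read 10.9 mm on the 12 mm bar; they also read slightly narrow on the knob, so I took this as give in the grip.
- **Correction that went wrong:** My first small correction at 45° squeezed the hood towards its hinge with about 12 N. The next one overshot to about 9 N of pull, and a half step back brought it down.
- **Other things:** No contact was noticed, and the two weights looked unmoved. I did not measure the positions of the loose things at the end.

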